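# Build up the column of slide boxes at the end of the lane

### The job

Put the blue-lidded slide box gently and squarely on top of the white-lidded one that stands at the end of the raised lane, and let go. Then slide the green-lidded box along the lane, without lifting it, off the lane's open end and onto the blue one, so that the three boxes stand as one square, flush column on the pad. Leave the orange-lidded box, the bottle and the slide tray where they are.

Things in the scene. Friction and masses are not known exactly. Their poses are not given: they have to be found in the camera images.
- station: fixed stand: a thin grey pad on the bench (76 mm x by 96 mm y, 4 mm thick) and, beside it in its +y direction, a raised aluminium lane whose open end faces the pad. Origin on the bench under the pad's centre; z up, y runs along the lane away from the pad. The lane's deck reaches from y = 52 to 252 mm and its top is 74 mm above the bench, 2 mm above the top of two boxes stacked on the pad.
- deck_end (a point): middle of the deck's open end edge, on the deck's top (station x = 0, y = 52, z = 74 mm); axes as the station's. Along both sides of the deck (x = -33 and +33 mm, 4 mm thick) run blue guide strips that stand 8 mm above it, 62 mm apart inside; both ends are open. A box slides along y when pushed and nothing stops it at the end.
- white_box_center (a point): white-lidded closed slide box, 58 mm (x) by 84 mm (y) by 34 mm high, about 0.2 kg, cream shell, blank white label on top; loose on the pad, its long side along the lane; the point is at its centre, 17 mm above its underside; x along its short side, y along its long side, z up
- blue_box_center (a point): blue-lidded closed slide box, 58 mm (x) by 84 mm (y) by 34 mm high, about 0.2 kg, cream shell, blank white label on top; loose on the bench; the point is at its centre, 17 mm above its underside; x along its short side, y along its long side, z up
- green_box_center (a point): green-lidded closed slide box, 58 mm (x) by 84 mm (y) by 34 mm high, about 0.2 kg, cream shell, blank white label on top; loose on the lane's deck between the guide strips, its long side along the lane; the point is at its centre, 17 mm above its underside; x along its short side, y along its long side, z up
- orange_box_center (a point): orange-lidded closed slide box, 58 mm (x) by 84 mm (y) by 34 mm high, about 0.2 kg, cream shell, blank white label on top; a bystander on the bench; the point is at its centre, 17 mm above its underside; x along its short side, y along its long side, z up
- bottle_center (a point): amber bottle with a blue cap, 48 mm across, 110 mm high, a bystander; the point is at its centre, 55 mm up
- slide_tray: flat cream tray of slides, 200 mm (x) by 95 mm (y), 12 mm high, a bystander lying on the bench; origin at the centre of its underside
Things that resemble listed ones, but are neither listed nor needed, are in the scene too. What is shaped like the part that bears green_box_center but pink or yellow is not meant. Leave any pink look-alike of the part that bears blue_box_center alone.

How it is judged:
By the outcome, as a careful person would: the job done as asked, in the order asked, and still so for the second after the job is handed in, with the robot touching nothing.
It also fails if it takes over 67 s, if anything falls off the work surface, if the arm or the gripper's body presses on something with over 40 N, if the wrist force passes 120 N, or if a joint passes its speed limit or range.

### The arm

A 6-joint arm with a two-finger parallel gripper is mounted at the origin on the work surface. World frame = base frame: x ahead of the robot, y to its left, z up, the work surface at z = 0. Lengths are in m, angles in rad, forces in N, time in s.
With the tool pointing down it reaches from about 0.35 to 0.775 m from the base axis. Payload 5.5 kg.
Tool frame: the origin (TCP) lies at the very end of the fingers, on their centre line; the grasp point (between the pads) lies 19 mm behind it; z points along the fingers, y is the line along which they close (so a half turn about z gives the same grasp; the last joint's range is limited). The gripper opens to 85 mm and grips with 20 to 120 N. Pads are 22 mm wide; open, the fingers measure 114 mm over their backs; the gripper's body (76 mm by 85 mm) begins 54 mm behind the grasp point. The pads swing forward as they close: fully open they stand 13 mm farther back than shut.
Start: joints at [1.156, 0.313, 0.046, 1.304, 0, 1.431], TCP at [0.156, 0.553, 0.211] pointing down, gripper open.
Joint ranges: [-2.76, 2.76], [-0.86, 1.69], [-1.03, 1.26], [-2.2, 2.34], [-1.47, 1.5], [-3.14, 3.14]. Speed limits (rad/s): [2.57, 2.57, 3.14, 3.14, 3.14, 3.14].

### API

Orientations are given as a unit quaternion [w, x, y, z].
In Python, from workcell import env, cams, ticket, spotter gives the robot as it stands.
- The arm moves only by the tool jog_arm, never from a script. Its argument "increments" is a list that holds one entry, the list of rows, each a list of 7 numbers: the shift along the tool's x, y, z in units of 0.25 m (1.0 is 0.25 m), then the turn, a rotation vector about the tool's x, y, z in units of 180 degrees (1.0 is 180 degrees), then the closure in counts, from 0 (fully open) to 255 (shut). A call has 1 to 20 rows; each row shifts and turns the commanded pose from where the row before left it, along the tool's axes as they then stand; what a row does not reach is not made up. A row lasts 1/10 s, in which the tool goes at most 50 mm and 8.59 degrees, less where a joint would pass 70% of its speed; a pose out of reach is approached as far as the arm can. A call with a number of a shift or a turn outside -1 to 1 is refused whole. A call with a gripper value outside its range is refused whole. The fingers move at their own pace and stop on an object; "force" is the grip in N (left out, the last holds). Time passes only in rows, so rows that do not move let the fingers close. It gives the time, the measured TCP pose, the force, the opening and the grip force at its end, in the units of the state.
- env.get_state(): the state, without advancing time (a new reading comes with each control period).
- cams.read_camera(name): name is "scene" or "top"; returns a dict with "pixels" (420x560x3 uint8, red, green, blue), "fx", "fy", "cx", "cy" (pixels), "xyz" and "attitude" of the camera in the world. Camera axes: x right, y down, z forward; pixel columns grow to the right and rows downward; lengths in m; the calibration is good to about 2 mm. A picture is of the moment at which its call begins. There is no depth.
- ticket.hand_in(): hands the job in; it is judged then, once.
Trained networks look in the newest picture that a camera, given by its name, has taken for a name from the list of things; names that differ only in an ending like _2 or _b are one class to them, and where a whole thing is asked for, a point or a joint stands for the part that bears it (a point fixed in the world has none). Each returns a list of dicts, best first, with "conf" (0 to 1); they miss things now and then, are a little off and sometimes report something else, mostly with a low value. They report only what shows in the picture. A call takes as long as a camera call. They do not tell look-alikes from the thing itself.
- spotter.find_in(target, camera): "uv" ([column, row] in pixels, amid what is visible of it).
- spotter.cut_out(target, camera): "region" (420x560 bool, what is visible of it) and "uv" ([column, row] in pixels, amid what is visible of it).
- spotter.landmark_of(target, camera): "uv" ([column, row] in pixels: a listed point, or the origin of a listed thing).
The state is a dict: "clock": time; "joint_pos": joint angles; "qvel": joint speeds; "tau": joint torques, N m; "tcp_pos": TCP position; "orientation": TCP orientation; "wrist_force": force on the tool from outside, world axes, zero at the start; "ft_torque": the same for the moment, N m; "finger_gap": finger opening in m; "grip_force": force on a finger pad.
Only numpy, scipy, OpenCV 4.12 (cv2) and the standard library are available. Lean on these libraries where they do the work, as an engineer would, in place of code of your own. Each camera call takes 0.05 s, during which the arm holds its last target. There are 200 camera calls.

## Working session

There is one attempt and no reset: what is moved stays moved. The work goes in short steps, Python scripts to look and compute and a tool call to move; the robot and the scene stay as the last step left them, time stands still between calls to the robot, and variables do not carry over. Pictures are saved under pics/ and viewed, at most 10 in all, crops included, and the job is handed in when it is done.

Besides the shell and the picture viewer there is one more tool, called after ">>>" as name([rows], argument=value, ...), one row to a line, values as JSON. jog_arm: Moves the arm, as the interface text tells. Shifts and turns lie within -1 to 1; 1 stands for 0.25 m of shift or 180 degrees of turn. Its arguments: {"type":"object","properties":{"increments":{"type":"array"},"force":{"type":"number"}},"required":["increments"]}

```bash
ls; mkdir -p pics; cat > h.py <<'E'
import numpy as np, cv2
from scipy.spatial.transform import Rotation as R
from workcell import env, cams, ticket, spotter
def shot(n):
    c=cams.read_camera(n); c['K']=np.array([[c['fx'],0,c['cx']],[0,c['fy'],c['cy']],[0,0,1.]])
    q=np.array(c['attitude'],float)
    c['R']=R.from_quat([q[1],q[2],q[3],q[0]]).as_matrix() if q.size==4 else q.reshape(3,3)
    c['t']=np.array(c['xyz']); return c
def at_z(c,uv,z):
    uv=np.atleast_2d(np.array(uv,float))
    d=(c['R']@np.linalg.inv(c['K'])@np.c_[uv,np.ones(len(uv))].T).T
    return c['t']+d*((z-c['t'][2])/d[:,2])[:,None]
def proj(c,P):
    p=(np.atleast_2d(P)-c['t'])@c['R']; p=p@c['K'].T; return p[:,:2]/p[:,2:]
def save(c,n,crop=None,s=1):
    im=c['pixels'][:,:,::-1]
    if crop: a,b,w,h=crop; im=im[b:b+h,a:a+w]
    cv2.imwrite('pics/'+n,cv2.resize(im,None,fx=s,fy=s,interpolation=cv2.INTER_CUBIC))
E
python3 - <<'E'
from h import *
for n in('scene','top'):
    c=shot(n); save(c,n+'0.png'); print(n,c['t'],c['R'].round(2).tolist(),c['fx'])
    for t in('white_box_center','blue_box_center','green_box_center','orange_box_center','bottle_center','slide_tray','station','deck_end'):
        print(t,[(np.round(d['uv']).tolist(),round(d['conf'],2)) for d in spotter.landmark_of(t,n)])
print(env.get_state())
E
```

```text
pics
scene [1.13611685 0.20837104 0.93250085] [[-0.48, 0.71, -0.52], [0.88, 0.39, -0.27], [0.01, -0.58, -0.81]] 525.0148136644784
white_box_center [([357.0, 249.0], 0.71)]
blue_box_center [([214.0, 155.0], 0.96), ([155.0, 177.0], 0.63)]
green_box_center [([425.0, 267.0], 0.9), ([378.0, 326.0], 0.89), ([456.0, 244.0], 0.57)]
orange_box_center [([275.0, 173.0], 0.89)]
bottle_center [([290.0, 316.0], 0.75)]
slide_tray [([177.0, 249.0], 0.69)]
station [([355.0, 258.0], 0.82), ([274.0, 174.0], 0.37)]
deck_end [([382.0, 250.0], 0.56)]
top [ 0.45090619 -0.06753709  1.26946194] [[0.02, -0.99, 0.13], [-1.0, -0.02, 0.01], [-0.0, -0.13, -0.99]] 450.28983512045863
white_box_center [([230.0, 222.0], 0.62)]
blue_box_center [([378.0, 252.0], 0.96)]
green_box_center [([176.0, 216.0], 0.95), ([171.0, 264.0], 0.92), ([197.0, 173.0], 0.63)]
orange_box_center [([317.0, 262.0], 0.63)]
bottle_center [([248.0, 140.0], 0.84)]
slide_tray [([352.0, 168.0], 0.56)]
station [([233.0, 218.0], 0.73)]
deck_end [([210.0, 219.0], 0.79)]
{'clock': 0.9, 'joint_pos': array([1.15640148e+00, 3.13146742e-01, 4.61220992e-02, 1.30362964e+00,
       1.33776402e-06, 1.43120721e+00]), 'qvel': array([ 2.22987368e-04,  1.10274962e-04,  8.12175388e-05, -5.99397243e-05,
       -3.96272785e-04,  7.85557426e-04]), 'tau': array([ 2.45149953e-03, -4.80446827e+01,  2.98815233e+01, -3.57045917e-05,
       -2.00774521e-04, -1.19189659e-05]), 'tcp_pos': array([0.15605175, 0.55346253, 0.21096256]), 'orientation': array([1.87784223e-05, 1.36970925e-01, 9.90575066e-01, 6.84973068e-05]), 'wrist_force': array([-0.36631092, -0.08598376,  0.31337949]), 'ft_torque': array([ 0.03529274,  0.03202735, -0.00212477]), 'grip_force': 0.0, 'finger_gap': 0.08531902385381461}
```

View pics/scene0.png

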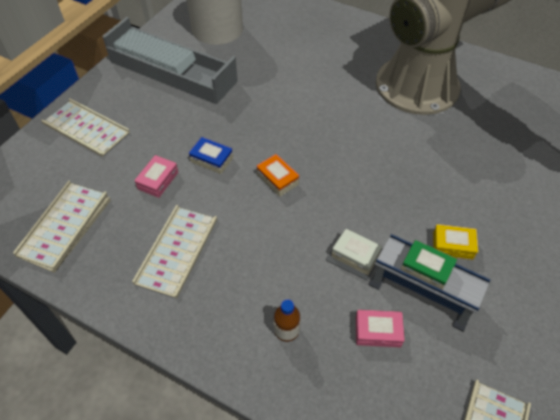

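View pics/top0.png

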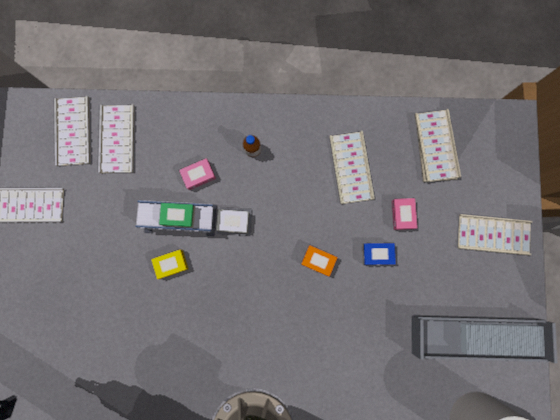

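The scene shows white (233,221), green on the lane (176,215), blue (380,254) and orange (320,261) in the top view. Look-alikes are pink (405,214) for blue, and yellow (169,264) and pink (197,174) for green. I choose blue (380,254) and green (176,215).

```bash
cat >> h.py <<'E'
def hsv(c): return cv2.cvtColor(c['pixels'],cv2.COLOR_RGB2HSV)
def near(c,uv,r):
    m=np.zeros(c['pixels'].shape[:2],np.uint8); cv2.circle(m,tuple(int(round(v)) for v in uv),r,1,-1); return m
def rectfit(c,m,z):
    """metric min-area rectangle of a mask's outline on plane z: centre, long-side yaw, sizes"""
    k=cv2.findContours(cv2.resize(m*255,None,fx=4,fy=4,interpolation=cv2.INTER_LINEAR)//128,cv2.RETR_EXTERNAL,cv2.CHAIN_APPROX_NONE)[0]
    k=max(k,key=cv2.contourArea)[:,0]/4.-.375
    p=at_z(c,k,z)[:,:2]; (ct,(w,h),a)=cv2.minAreaRect((p*1000).astype(np.float32))
    if w>h: long=a;
    else: long=a+90
    return np.round(ct,1),round((long+90)%180-90,1),np.round(sorted((w,h)),1)
E
python3 - <<'E'
from h import *
for n,uvs in(('top',dict(blue=(380,254),green=(176,215),white=(233,221),orange=(320,261))),('scene',dict(blue=(211,152),green=(430,262),white=(356,250),orange=(278,172)))):
    c=shot(n); H=hsv(c)
    for k,uv in uvs.items():
        z=dict(blue=.034,green=.108,white=.038,orange=.034)[k]
        hue=dict(blue=(105,130),green=(45,85),orange=(5,20)).get(k)
        if hue:
            m=((H[...,0]>=hue[0])&(H[...,0]<=hue[1])&(H[...,1]>110)).astype(np.uint8)*near(c,uv,30)
            print(n,k,'lid',rectfit(c,cv2.morphologyEx(m,cv2.MORPH_OPEN,np.ones((3,3))),z))
        l=((H[...,1]<60)&(H[...,2]>170)).astype(np.uint8)*near(c,uv,22 if k=='white' else 12)
        try: print(n,k,'label',rectfit(c,l,z))
        except Exception as e: print(e)
    if n=='top':
        a=c['pixels'][185:250,130:260]; b=c['pixels'][235:275,340:420]
        A=cv2.resize(a[:,:,::-1],None,fx=6,fy=6); B=cv2.resize(b[:,:,::-1],(780,390-200))
        cv2.imwrite('pics/c1.png',np.vstack([A,B]))
    else:save(c,'c2.png',(320,215,180,120),4)
    for t in('station','deck_end','white_box_center','green_box_center','blue_box_center'):
        z=dict(station=0,deck_end=.074,white_box_center=.021,green_box_center=.091,blue_box_center=.017)[t]
        print(t,[(at_z(c,d['uv'],z)[0,:2]*1000).round(1).tolist() for d in spotter.landmark_of(t,n)])
E
```

```text
top blue lid (array([ 488.3, -331. ]), -88.6, array([59.1, 87.2]))
top blue label (array([ 489.6, -331.2]), -88.6, array([29.2, 43.6]))
top green lid (array([574.5, 212.5]), 88.0, array([59.8, 84.9]))
top green label (array([574.8, 214.3]), 85.7, array([32.9, 46.7]))
top white label (array([569.1,  71.8]), 87.3, array([57.9, 76.5]))
top orange lid (array([ 465.4, -166.3]), 68.2, array([61. , 87.7]))
top orange label (array([ 465.4, -166.6]), 68.2, array([30.7, 44.5]))
station [[587.1, 65.6]]
deck_end [[564.0, 129.4]]
white_box_center [[567.5, 73.1]]
green_box_center [[573.5, 224.7], [685.0, 169.7], [447.1, 227.9]]
blue_box_center [[489.0, -334.6], [596.8, -403.0]]
scene blue lid (array([ 491.6, -329.2]), -87.6, array([64.8, 87.9]))
scene blue label (array([ 487.9, -331.8]), -88.5, array([31.5, 44.7]))
scene green lid (array([576.3, 212.6]), 87.1, array([64.1, 86.3]))
scene green label (array([573.1, 214.2]), 86.6, array([30.4, 41.6]))
scene white label (array([567.6,  70.5]), 87.6, array([57.3, 74.9]))
scene orange lid (array([ 468.9, -164.8]), 68.2, array([65.4, 92.6]))
scene orange label (array([ 464.9, -167.3]), 66.1, array([28.4, 43.4]))
station [[569.5, 76.1]]
deck_end [[572.0, 125.5]]
white_box_center [[564.2, 69.9], [756.8, 16.7]]
green_box_center [[503.9, 243.8], [732.5, 181.2]]
blue_box_center [[478.8, -324.0], [601.2, -404.2]]
```

View pics/c1.png

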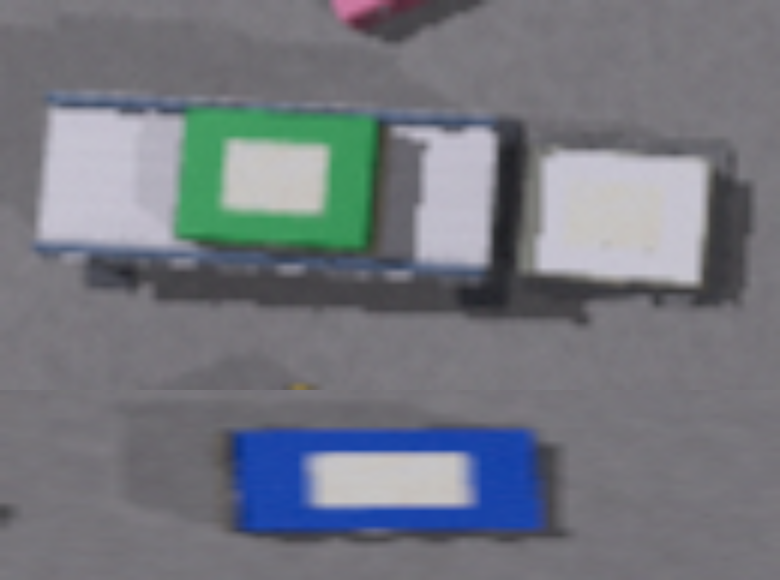

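View pics/c2.png

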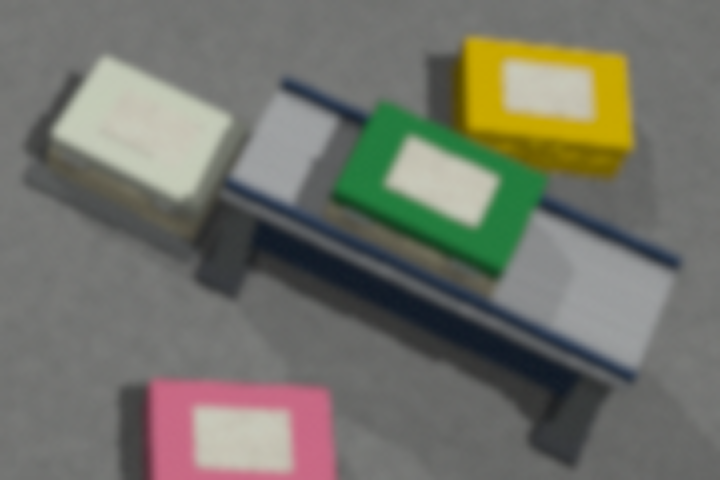

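Crops confirm it: the lane with green runs at crop (45..495, 97..272). White's lid is partly shaded at its lane edge, with its faint label at about crop (615,215). Blue is plain and isolated.

```bash
python3 - <<'E'
from h import *
c=shot('top'); H=hsv(c); P=c['pixels'].astype(int)
f=lambda x,y:(130+x/6-.4,185+y/6-.4)
print('white label',at_z(c,f(614.5,215),.038)[0])
m=((H[...,0]>=12)&(H[...,0]<=40)&(H[...,1]>18)&(H[...,2]>200)).astype(np.uint8)*near(c,(232,221),10)
ys,xs=np.nonzero(m); print('label px',len(xs),xs.mean(),ys.mean())
tl,tr,bl,br=[at_z(c,f(*q),.082)[0,:2]*1000 for q in((45,97),(495,122),(37,250),(490,272))]
print('rails',tl,tr,bl,br)
for a,b in((tl,tr),(bl,br)): d=a-b; print(np.degrees(np.arctan2(d[1],d[0])),np.hypot(*d))
print('deckend',at_z(c,f(494,197),.074)[0])
s=shot('scene'); g=lambda x,y:(320+x/4-.4,215+y/4-.4)
tl,tr,bl,br=[at_z(s,g(*q),.082)[0,:2]*1000 for q in((288,82),(680,262),(230,185),(630,378))]
print('rails',tl,tr,bl,br)
for b,a in((tl,tr),(bl,br)): d=a-b; print(np.degrees(np.arctan2(d[1],d[0])),np.hypot(*d))
print('white corners scene',at_z(s,[g(*q) for q in((107,56),(237,120),(187,200),(55,132))],.038)[:,:2].round(4).tolist())
q=env.get_state()['orientation'];print(R.from_quat(np.r_[q[1:],q[0]]).as_matrix().round(3))
E
```

```text
white label [0.56853955 0.07423199 0.038     ]
label px 0 nan nan
rails [610.75256511 324.29989448] [604.4464462  123.78164357] [542.57161365 323.3961592 ] [537.78336263 123.04338265]
88.19869289099333 200.61738728371796
88.63094305779401 200.40998583260745
deckend [0.57182362 0.12402993 0.074     ]
rails [538.40993907 128.4660822 ] [543.58103076 324.30822219] [605.94358921 126.26228591] [611.92379789 320.97108493]
88.48749149196897 195.9103978510942
88.24079322385737 194.80061425174273
white corners scene [[0.5378, 0.0363], [0.5415, 0.1103], [0.5967, 0.1068], [0.5925, 0.0328]]
[[-0.962  0.271  0.   ]
 [ 0.271  0.962  0.   ]
 [-0.     0.    -1.   ]]<stdin>:6: RuntimeWarning: Mean of empty slice.
  ret = ret.dtype.type(ret / rcount)
```

```bash
cat >> h.py <<'E'
def to(x,y,z,long):
    """shift (tool axes, units of .25 m) and tool-z turn (units of 180deg) to reach; long = azimuth of tool x in deg"""
    s=env.get_state(); q=s['orientation']; M=R.from_quat(np.r_[q[1:],q[0]]).as_matrix()
    az=np.degrees(np.arctan2(M[1,0],M[0,0])); dw=(long-az+90)%180-90
    M2=R.from_euler('z',dw,degrees=True).as_matrix()@M
    print('tcp',s['tcp_pos'].round(4),'az',az.round(2),'tilt',np.degrees(np.arccos(-M[2,2])).round(2),'gap',round(s['finger_gap'],4))
    print('turn',round(-dw/180,4),'then shift',((M2.T@(np.array([x,y,z])-s['tcp_pos']))/.25).round(4))
E
python3 -c "
from h import *
to(.5,.1,.2,91.4);to(.4888,-.3313,.1,91.4)"
```

```text
tcp [0.1561 0.5535 0.2109] az 164.25 tilt 0.01 gap 0.0858
turn 0.4047 then shift [-1.847   1.331   0.0439]
tcp [0.1561 0.5535 0.2109] az 164.25 tilt 0.01 gap 0.0858
turn 0.4047 then shift [-3.5706  1.244   0.4439]
```

>>> jog_arm([
  [[0,0,0,0,0,0.045,0],[0,0,0,0,0,0.045,0],[0,0,0,0,0,0.045,0],[0,0,0,0,0,0.045,0],[0,0,0,0,0,0.045,0],[0,0,0,0,0,0.045,0],[0,0,0,0,0,0.045,0],[0,0,0,0,0,0.045,0],[0,0,0,0,0,0.045,0],[0,0,0,0,0,0,0]],
])

```text
clock: 2.6
tcp_pos: [0.1561, 0.5535, 0.2109]
orientation: [-0.0, 0.699, 0.715, 0.0]
wrist_force: [-0.3, 0.5, -0.9]
finger_gap: 0.0855
grip_force: 0.0
```

>>> jog_arm([
  [[-0.142,0.102,0,0,0,0,0],[-0.142,0.102,0,0,0,0,0],[-0.142,0.102,0,0,0,0,0],[-0.142,0.102,0,0,0,0,0],[-0.142,0.102,0,0,0,0,0],[-0.142,0.102,0,0,0,0,0],[-0.142,0.102,0,0,0,0,0],[-0.142,0.102,0,0,0,0,0],[-0.142,0.102,0,0,0,0,0],[-0.142,0.102,0,0,0,0,0],[-0.142,0.102,0,0,0,0,0],[-0.142,0.102,0,0,0,0,0],[-0.142,0.102,0,0,0,0,0]],
])

```text
clock: 3.9
tcp_pos: [0.4993, 0.0983, 0.2111]
orientation: [0.0, 0.697, 0.717, 0.0]
wrist_force: [0.1, 0.3, -0.2]
finger_gap: 0.0856
grip_force: 0.0
```

>>> jog_arm([
  [[-0.172,-0.009,0.04,0,0,0,0],[-0.172,-0.009,0.04,0,0,0,0],[-0.172,-0.009,0.04,0,0,0,0],[-0.172,-0.009,0.04,0,0,0,0],[-0.172,-0.009,0.04,0,0,0,0],[-0.172,-0.009,0.04,0,0,0,0],[-0.172,-0.009,0.04,0,0,0,0],[-0.172,-0.009,0.04,0,0,0,0],[-0.172,-0.009,0.04,0,0,0,0],[-0.172,-0.009,0.04,0,0,0,0],[0,0,0,0,0,0,0],[0,0,0,0,0,0,0]],
])

```text
clock: 5.1
tcp_pos: [0.4854, -0.3311, 0.1102]
orientation: [-0.001, 0.699, 0.716, 0.0]
wrist_force: [0.0, 0.1, 0.7]
finger_gap: 0.0853
grip_force: 0.0
```

```bash
python3 -c "
from h import *
to(.4888,-.3313,.003,91.4)
c=shot('scene');save(c,'a1.png',(130,80,170,120),4)"
```

```text
tcp [ 0.4854 -0.3311  0.1102] az 91.38 tilt 0.09 gap 0.0853
turn -0.0001 then shift [-0.0017  0.0139  0.4287]
```

View pics/a1.png

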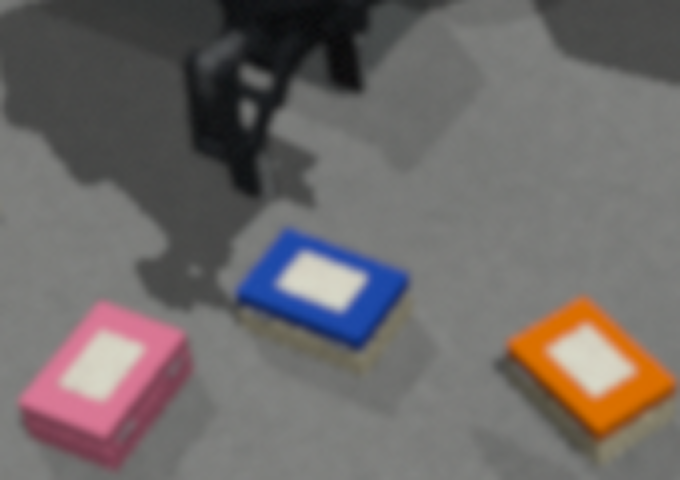

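The open gripper stands over blue (crop 325,285), fingers either side of its short axis, with pink and orange clear.

>>> jog_arm([
  [[0,0.014,0.06,0,0,0,0],[0,0,0.06,0,0,0,0],[0,0,0.06,0,0,0,0],[0,0,0.06,0,0,0,0],[0,0,0.06,0,0,0,0],[0,0,0.06,0,0,0,0],[0,0,0.05,0,0,0,0],[0,0,0.015,0,0,0,0],[0,0,0,0,0,0,0],[0,0,0,0,0,0,255],[0,0,0,0,0,0,255],[0,0,0,0,0,0,255],[0,0,0,0,0,0,255],[0,0,0,0,0,0,255],[0,0,0,0,0,0,255],[0,0,0,0,0,0,255]],
], force=35)

```text
clock: 6.75
tcp_pos: [0.4898, -0.3308, 0.0059]
orientation: [0.001, 0.699, 0.715, -0.0]
wrist_force: [-1.5, 1.3, 5.4]
finger_gap: 0.0561
grip_force: 36.7
```

>>> jog_arm([
  [[0,0,-0.03,0,0,0,255],[0,0,-0.06,0,0,0,255],[0,0,-0.1,0,0,0,255],[0,0,-0.12,0,0,0,255],[0,0,-0.12,0,0,0,255],[0,0,-0.12,0,0,0,255],[0,0,-0.1,0,0,0,255],[0,0,0,0,0,0,255],[0,0,0,0,0,0,255]],
])

```text
clock: 7.65
tcp_pos: [0.4897, -0.3305, 0.1673]
orientation: [0.0, 0.699, 0.715, 0.0]
wrist_force: [-0.4, 1.0, -3.1]
finger_gap: 0.0563
grip_force: 37.9
```

```bash
python3 -c "
from h import *
to(.5685,.0755,.1,87.8)
print(env.get_state()['wrist_force'])
c=shot('top');H=hsv(c);z=env.get_state()['tcp_pos'][2]-.006+.034
p=proj(c,[.489,-.331,z])[0];print(p)
m=((H[...,0]>=105)&(H[...,0]<=130)&(H[...,1]>110)).astype(np.uint8)*near(c,p,40);print(m.sum())
s=shot('scene');save(s,'a2.png',(130,20,170,120),4)"
```

```text
tcp [ 0.4897 -0.3305  0.1673] az 91.35 tilt 0.06 gap 0.0563
turn 0.0197 then shift [1.6352 0.2524 0.2685]
[-0.37844698  1.0109364  -3.06936923]
[393.79167407 251.49132917]
319
```

View pics/a2.png

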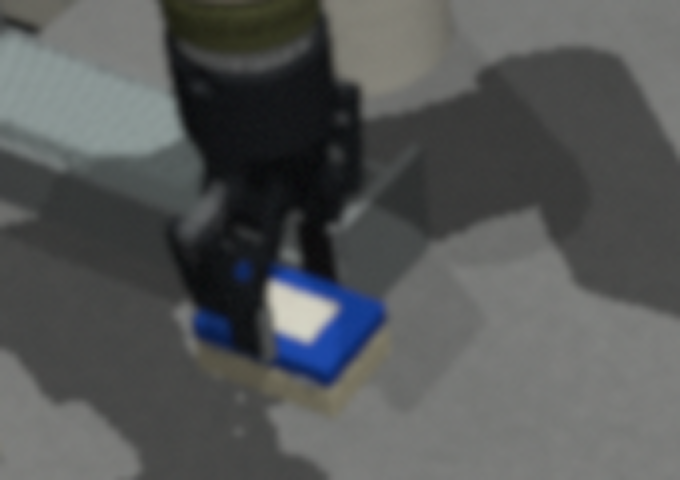

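Blue is held level between the fingers (crop 290,310).

>>> jog_arm([
  [[0,0,0,0,0,0.0197,255],[0.08,0.012,0,0,0,0,255],[0.16,0.025,0,0,0,0,255],[0.16,0.025,0,0,0,0,255],[0.16,0.025,0,0,0,0,255],[0.16,0.025,0,0,0,0,255],[0.16,0.025,0,0,0,0,255],[0.16,0.025,0,0,0,0,255],[0.16,0.025,0,0,0,0,255],[0.16,0.025,0,0,0,0,255],[0.16,0.025,0,0,0,0,255],[0.1,0.015,0.1,0,0,0,255],[0.014,0,0.1,0,0,0,255],[0,0,0.1,0,0,0,255],[0,0,0,0,0,0,255],[0,0,0,0,0,0,255]],
])

```text
clock: 9.35
tcp_pos: [0.5668, 0.0753, 0.091]
orientation: [-0.001, 0.721, 0.693, -0.001]
wrist_force: [-1.0, 0.2, -0.7]
finger_gap: 0.0558
grip_force: 38.4
```

```bash
python3 -c "
from h import *
to(.5685,.0763,.044,87.8)
s=shot('scene');save(s,'a3.png',(300,180,180,130),4)"
```

```text
tcp [0.5668 0.0753 0.091 ] az 87.8 tilt 0.2 gap 0.0558
turn 0.0 then shift [0.0041 0.0073 0.1878]
```

View pics/a3.png

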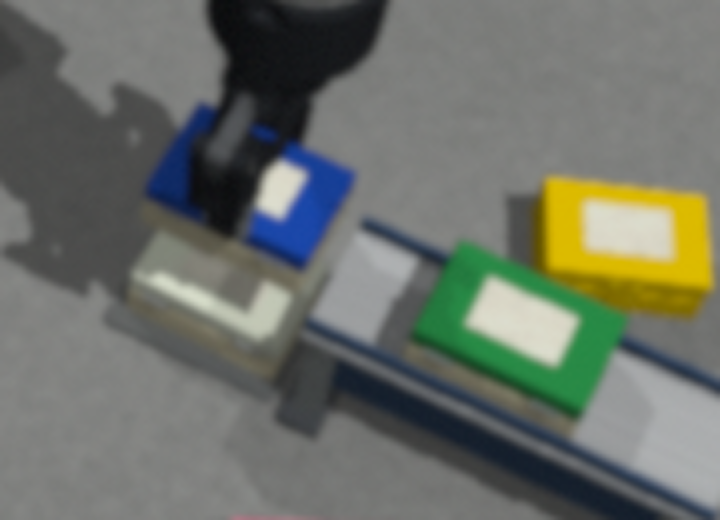

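```bash
python3 -c "
from h import *
s=shot('scene');g=lambda q:[300+q[0]/4-.4,180+q[1]/4-.4]
B=at_z(s,[g(q) for q in((305,268),(147,190),(203,103),(355,175))],.119)[:,:2]*1000
W=at_z(s,[g(q) for q in((265,342),(132,275),(310,275))],.038)[:,:2]*1000
print(B.round(1).tolist(),B.mean(0));print(W.round(1).tolist())
T=np.array([.5685,.0755]);a=np.radians(87.8);l=np.array([np.cos(a),np.sin(a)]);x=np.array([l[1],-l[0]])
im=cv2.resize(s['pixels'][180:310,300:480,::-1],None,fx=4,fy=4,interpolation=3)
H=cv2.cvtColor(im,cv2.COLOR_BGR2HSV)
for C,z,o,col in((T,.038,0,(0,0,255)),(np.array([.5668,.0745]),.119,0,(0,255,255))):
    P=np.array([np.r_[C+i*.029*x+j*.042*l,z] for i,j in((1,1),(1,-1),(-1,-1),(-1,1))])
    u=(proj(s,P)-[300-.4,180-.4])*4; cv2.polylines(im,[np.int32(u)],True,col,1)
cv2.imwrite('pics/a4.png',im)"
```

```text
[[602.1, 116.1], [598.0, 34.0], [538.7, 35.9], [542.5, 116.6]] [570.30901484  75.64036325]
[[598.2, 106.3], [594.9, 32.2], [551.5, 110.7]]
```

View pics/a4.png

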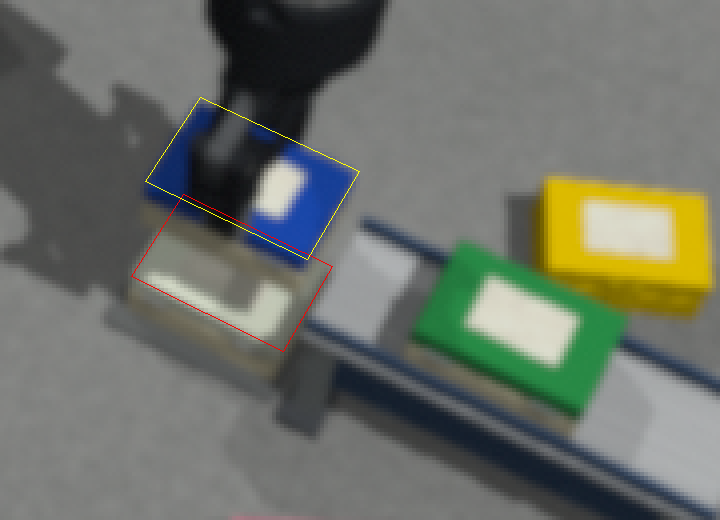

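Red (my white pose) fits the white lid, and blue at crop (255,185) is level and about parallel. I'll make the small correction and lower it carefully.

>>> jog_arm([
  [[0.004,0.008,0.04,0,0,0,255],[0,0,0.04,0,0,0,255],[0,0,0.04,0,0,0,255],[0,0,0.03,0,0,0,255],[0,0,0.01,0,0,0,255],[0,0,0,0,0,0,255],[0,0,0,0,0,0,255]],
])

```text
clock: 10.15
tcp_pos: [0.5703, 0.0764, 0.0523]
orientation: [0.0, 0.72, 0.693, 0.0]
wrist_force: [-0.6, 0.6, -1.1]
finger_gap: 0.0561
grip_force: 38.4
```

```bash
python3 -c "
from h import *
to(.5688,.0763,.044,87.8);print(env.get_state()['wrist_force'])"
```

```text
tcp [0.5703 0.0764 0.0523] az 87.81 tilt 0.02 gap 0.0561
turn 0.0001 then shift [-0.0005 -0.006   0.0331]
[-0.6397817   0.575152   -1.07315679]
```

>>> jog_arm([
  [[0,-0.004,0.008,0,0,0,255],[0,0,0.008,0,0,0,255],[0,0,0.006,0,0,0,255],[0,0,0,0,0,0,255],[0,0,0,0,0,0,255]],
])

```text
clock: 10.65
tcp_pos: [0.5691, 0.0764, 0.0466]
orientation: [-0.0, 0.72, 0.693, 0.0]
wrist_force: [0.2, -0.1, -2.2]
finger_gap: 0.0561
grip_force: 38.4
```

>>> jog_arm([
  [[0,0,0.005,0,0,0,255],[0,0,0,0,0,0,255],[0,0,0,0,0,0,255]],
])

```text
clock: 10.95
tcp_pos: [0.5692, 0.0764, 0.0454]
orientation: [-0.0, 0.721, 0.693, 0.0]
wrist_force: [0.4, -0.2, -2.0]
finger_gap: 0.0561
grip_force: 38.4
```

>>> jog_arm([
  [[0,0,0.004,0,0,0,255],[0,0,0,0,0,0,255],[0,0,0,0,0,0,255]],
])

```text
clock: 11.25
tcp_pos: [0.5691, 0.0764, 0.0444]
orientation: [-0.0, 0.72, 0.693, 0.0]
wrist_force: [-0.5, 0.4, -1.9]
finger_gap: 0.0561
grip_force: 38.4
```

>>> jog_arm([
  [[0,0,0.003,0,0,0,255],[0,0,0,0,0,0,255],[0,0,0,0,0,0,255]],
])

```text
clock: 11.55
tcp_pos: [0.5693, 0.0764, 0.044]
orientation: [0.0, 0.72, 0.693, 0.0]
wrist_force: [-1.2, 0.8, 1.9]
finger_gap: 0.0564
grip_force: 38.8
```

>>> jog_arm([
  [[0,0,0,0,0,0,70],[0,0,0,0,0,0,60],[0,0,0,0,0,0,30],[0,0,0,0,0,0,0],[0,0,0,0,0,0,0],[0,0,0,0,0,0,0],[0,0,0.04,0,0,0,0],[0,0,0.04,0,0,0,0],[0,0,0.03,0,0,0,0],[0,0,0,0,0,0,0],[0,0,0,0,0,0,60],[0,0,0,0,0,0,80],[0,0,0,0,0,0,90],[0,0,0,0,0,0,100],[0,0,0,0,0,0,100],[0,0,0,0,0,0,100],[0,0,0,0,0,0,100]],
], force=20)

```text
clock: 13.25
tcp_pos: [0.5695, 0.0764, 0.0165]
orientation: [0.0, 0.72, 0.693, 0.0]
wrist_force: [-0.2, -0.2, 2.0]
finger_gap: 0.0577
grip_force: 23.4
```

>>> jog_arm([
  [[0,0,0,0,0,0,60],[0,0,0,0,0,0,30],[0,0,0,0,0,0,0],[0,0,0,0,0,0,0],[0,0,0,0,0,0,0],[0,0,-0.04,0,0,0,0],[0,0,-0.1,0,0,0,0],[0,0,-0.18,0,0,0,0],[0,0,-0.18,0,0,0,0],[0,0,-0.18,0,0,0,0],[0,-0.18,-0.1,0,0,0,0],[0,-0.18,0,0,0,0,0],[0,-0.18,0,0,0,0,0],[0,-0.08,0,0,0,0,0],[0,0,0,0,0,0,0]],
])

```text
clock: 14.75
tcp_pos: [0.4129, 0.0825, 0.2116]
orientation: [0.0, 0.72, 0.694, 0.0]
wrist_force: [1.3, -1.2, -0.1]
finger_gap: 0.0853
grip_force: 0.0
```

```bash
cat > look.py <<'E'
from h import *
for n in('top','scene'):
    c=shot(n);H=hsv(c)
    C=np.array([.569,.0757])
    for k,P,hue,z in(('blue',[.569,.076,.072],(105,130),.072),('green',[.574,.213,.108],(45,85),.108)):
        m=((H[...,0]>=hue[0])&(H[...,0]<=hue[1])&(H[...,1]>110)).astype(np.uint8)*near(c,proj(c,P)[0],40 if k=='green' else 26)
        m=cv2.morphologyEx(m,cv2.MORPH_OPEN,np.ones((3,3)))
        try: print(n,k,'lid',rectfit(c,m,z))
        except Exception: pass
        l=((H[...,1]<60)&(H[...,2]>150)).astype(np.uint8)*near(c,proj(c,P)[0],9)
        try: print(n,k,'label',rectfit(c,l,z))
        except Exception: pass
A=shot('top');S=shot('scene')
a=cv2.resize(A['pixels'][180:250,120:260,::-1],(600,300),interpolation=3);b=cv2.resize(S['pixels'][205:305,320:500,::-1],(540,300),interpolation=3)
cv2.imwrite('pics/l%d.png'%int(env.get_state()['clock']),np.vstack([a,cv2.copyMakeBorder(b,0,0,0,60,0)]))
to(.5735,.2850,.088,88.4)
E
python3 look.py; ls pics
```

```text
top blue lid (array([570.3,  76.5]), 88.0, array([60.5, 87.8]))
top blue label (array([570.4,  76. ]), -88.6, array([31.6, 45.1]))
top green lid (array([574.5, 212.5]), 88.0, array([59.8, 84.9]))
top green label (array([574.8, 213.8]), 85.0, array([32.8, 45.6]))
scene blue lid (array([573. ,  75.7]), 88.0, array([63.8, 87. ]))
scene blue label (array([569.4,  76.6]), 86.6, array([32.2, 36.6]))
scene green lid (array([576.4, 212.6]), 87.1, array([64. , 86.3]))
scene green label (array([573., 213.]), -0.1, array([32.9, 33.3]))
tcp [0.417  0.0821 0.2109] az 87.79 tilt 0.09 gap 0.0849
turn -0.0034 then shift [0.8286 0.6021 0.4926]
a1.png
a2.png
a3.png
a4.png
c1.png
c2.png
l14.png
scene0.png
top0.png
```

View pics/l14.png

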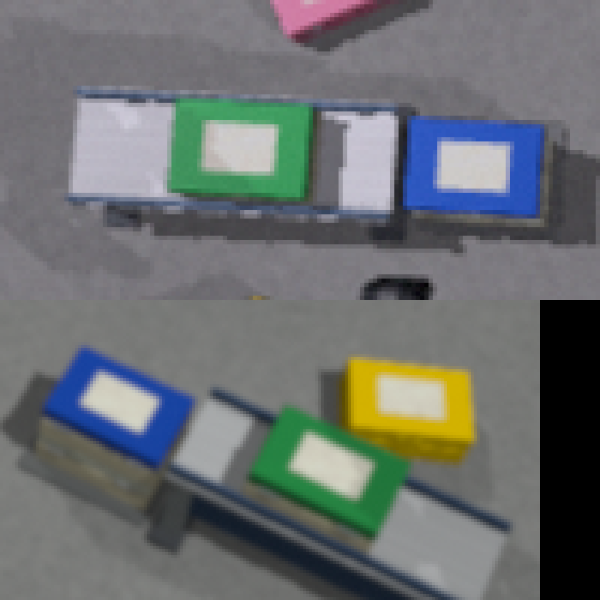

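Blue sits squarely on white (top crop 475,165; scene crop 118,405), and green is untouched. Next I go behind green with the fingers partly closed.

>>> jog_arm([
  [[0,0,0,0,0,-0.0034,165],[0.138,0.102,0,0,0,0,165],[0.138,0.102,0,0,0,0,165],[0.138,0.102,0,0,0,0,165],[0.138,0.102,0,0,0,0,165],[0.138,0.102,0,0,0,0,165],[0.138,0.102,0,0,0,0,165],[0,0,0.1,0,0,0,165],[0,0,0.1,0,0,0,165],[0,0,0.1,0,0,0,165],[0,0,0.1,0,0,0,165],[0,0,0.08,0,0,0,165],[0,0,0,0,0,0,165],[0,0,0,0,0,0,165]],
])

```text
clock: 16.35
tcp_pos: [0.5744, 0.2849, 0.0898]
orientation: [-0.0, 0.717, 0.697, -0.001]
wrist_force: [-0.3, 0.0, 0.5]
finger_gap: 0.0301
grip_force: 0.0
```

```bash
python3 -c "
from h import *
to(.576,.285,.083,88.4);print(env.get_state()['wrist_force'])"
```

```text
tcp [0.5744 0.2849 0.0898] az 88.43 tilt 0.08 gap 0.0301
turn 0.0001 then shift [0.0006 0.0065 0.0271]
[-0.34851621  0.04032197  0.53388552]
```

>>> jog_arm([
  [[0,0.0065,0.013,0,0,0,165],[0,0,0.013,0,0,0,165],[0,0,0,0,0,0,165],[-0.02,0,0,0,0,0,165],[-0.03,0,0,0,0,0,165],[-0.03,0,0,0,0,0,165],[-0.03,0,0,0,0,0,165],[-0.03,0,0,0,0,0,165],[-0.03,0,0,0,0,0,165],[-0.03,0,0,0,0,0,165],[-0.03,0,0,0,0,0,165],[-0.03,0,0,0,0,0,165],[-0.03,0,0,0,0,0,165],[-0.03,0,0,0,0,0,165],[-0.03,0,0,0,0,0,165],[-0.03,0,0,0,0,0,165],[0,0,0,0,0,0,165],[0,0,0,0,0,0,165]],
])

```text
clock: 18.15
tcp_pos: [0.5727, 0.1888, 0.0834]
orientation: [0.0, 0.717, 0.697, -0.001]
wrist_force: [0.1, 0.8, 0.7]
finger_gap: 0.0298
grip_force: 0.0
```

```bash
cat > g.py <<'E'
from h import *
import sys
yg=float(sys.argv[1]); z=float(sys.argv[2])
for n in('top','scene'):
    c=shot(n);H=hsv(c);P=[.573,yg,z]
    for k,hue in(('green',(45,85)),('blue',(105,130))):
        m=((H[...,0]>=hue[0])&(H[...,0]<=hue[1])&(H[...,1]>110)).astype(np.uint8)*near(c,proj(c,P)[0],32)
        try: print(n,k,rectfit(c,cv2.morphologyEx(m,cv2.MORPH_OPEN,np.ones((3,3))),z))
        except Exception: pass
to(.5705,.129,.0833,88.4);print(env.get_state()['wrist_force'])
E
python3 g.py .155 .108
```

```text
top green (array([572.9, 136.1]), 88.5, array([59.3, 84.4]))
top blue (array([588.7,  81.6]), -88.6, array([12.4, 15.1]))
scene green (array([576.3, 136.4]), 88.6, array([61.6, 83.2]))
scene blue (array([639.1, 160.4]), 87.6, array([ 9.1, 21.8]))
tcp [0.5727 0.1893 0.0833] az 88.4 tilt 0.11 gap 0.0299
turn -0.0 then shift [-0.2412 -0.0019  0.0004]
[0.19230151 0.3251091  0.10802062]
```

>>> jog_arm([
  [[-0.02,0,0,0,0,0,165],[-0.02,0,0,0,0,0,165],[-0.02,0,0,0,0,0,165],[-0.02,0,0,0,0,0,165],[-0.02,0,0,0,0,0,165],[-0.02,0,0,0,0,0,165],[-0.02,0,0,0,0,0,165],[-0.02,0,0,0,0,0,165],[-0.02,0,0,0,0,0,165],[-0.02,0,0,0,0,0,165],[-0.014,0,0,0,0,0,165],[-0.01,0,0,0,0,0,165],[-0.008,0,0,0,0,0,165],[0,0,0,0,0,0,165],[0,0,0,0,0,0,165]],
])

```text
clock: 19.75
tcp_pos: [0.5717, 0.1317, 0.084]
orientation: [0.0, 0.717, 0.697, -0.0]
wrist_force: [0.0, -0.4, 0.1]
finger_gap: 0.0303
grip_force: 0.0
```

```bash
python3 g.py .078 .106; python3 - <<'E'
from h import *
S=shot('scene'); save(S,'f1.png',(310,190,110,110),5)
E
```

```text
top green (array([570.9,  80.1]), 88.4, array([58. , 84.8]))
scene green (array([574.7,  80.5]), 87.0, array([60.8, 84.7]))
tcp [0.5718 0.1319 0.0841] az 88.42 tilt 0.03 gap 0.03
turn 0.0001 then shift [-0.0116 -0.0047  0.0031]
[ 0.20398178 -0.54170801  0.18483254]
```

View pics/f1.png

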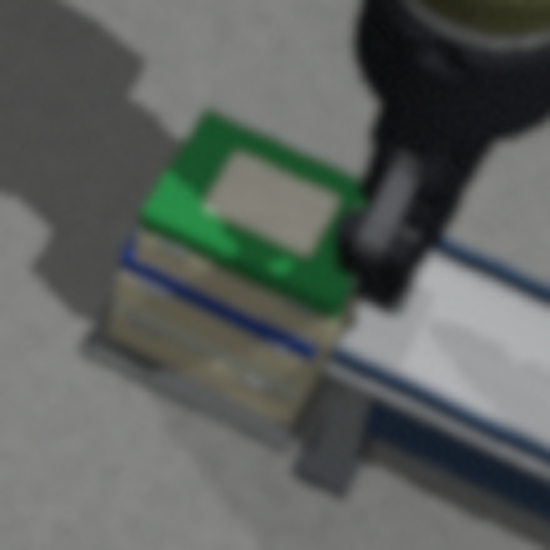

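Green is on blue but about 3–4 mm short: blue's edge shows at crop (122,262). I push the rest slowly.

>>> jog_arm([
  [[-0.005,0,0,0,0,0,165],[-0.005,0,0,0,0,0,165],[-0.003,0,0,0,0,0,165],[0,0,0,0,0,0,165],[0,0,0,0,0,0,165]],
])

```text
clock: 20.4
tcp_pos: [0.5716, 0.1289, 0.084]
orientation: [-0.0, 0.717, 0.697, 0.0]
wrist_force: [0.9, 1.6, 0.6]
finger_gap: 0.03
grip_force: 0.9
```

```bash
python3 g.py .078 .106; python3 - <<'E'
from h import *
S=shot('scene')
# column -y corner check: fit column edges: lowest-left outline of green lid vs blue stripe
H=hsv(S)
im=cv2.resize(S['pixels'][190:300,310:420,::-1],None,fx=5,fy=5,interpolation=3)
Hh=cv2.cvtColor(im,cv2.COLOR_BGR2HSV)
for k,h in(('green',(45,85)),('blue',(105,130))):
    m=((Hh[...,0]>=h[0])&(Hh[...,0]<=h[1])&(Hh[...,1]>110)); m[:,:60]=0; m[:,330 if k=='blue' else 400:]=0; m[330 if k=='blue' else 400+0:, 330:]=0
    ys,xs=np.nonzero(m); i=xs.argmin(); print(k,xs.min(),ys[xs==xs.min()].mean())
    q=[310+xs.min()/5-.4,190+ys[xs==xs.min()].mean()/5-.4]
    print(at_z(S,q,.106-.004 if k=='green' else .070)[0])
E
```

```text
top green (array([571. ,  78.4]), 88.4, array([58., 83.]))
scene green (array([574.9,  78.6]), 87.9, array([61.1, 84.6]))
tcp [0.5716 0.1289 0.084 ] az 88.43 tilt 0.02 gap 0.0303
turn 0.0002 then shift [ 0.0003 -0.0043  0.0028]
[-0.32049026  2.06495397  0.54981414]
green 140 212.0
[0.5958361  0.03731466 0.102     ]
blue 125 259.5
[0.59809545 0.03512967 0.07      ]
```

>>> jog_arm([
  [[-0.005,0,0,0,0,0,165],[-0.004,0,0,0,0,0,165],[0,0,0,0,0,0,165],[0,0,0,0,0,0,165]],
])

```text
clock: 20.95
tcp_pos: [0.5715, 0.1264, 0.0839]
orientation: [0.0, 0.717, 0.697, 0.0]
wrist_force: [0.1, 1.7, 1.3]
finger_gap: 0.0301
grip_force: 0.9
```

>>> jog_arm([
  [[0.02,0,0,0,0,0,165],[0.06,0,0,0,0,0,165],[0.06,0,0,0,0,0,165],[0.06,0,-0.1,0,0,0,165],[0,0,-0.18,0,0,0,165],[0,0,-0.18,0,0,0,100],[0,0,-0.1,0,0,0,0],[0,0,0,0,0,0,0]],
])

```text
clock: 21.75
tcp_pos: [0.5751, 0.1783, 0.2288]
orientation: [0.002, 0.716, 0.698, 0.003]
wrist_force: [0.2, -0.3, -0.2]
finger_gap: 0.0722
grip_force: 0.0
```

```bash
python3 g.py .078 .106; python3 - <<'E'
from h import *
S=shot('scene'); save(S,'f2.png',(310,190,110,110),5)
to(.5697,.0763,.2,88)
E
```

```text
top green (array([570.9,  76.6]), 88.7, array([58. , 85.2]))
scene green (array([574.1,  76. ]), 88.7, array([62.7, 85. ]))
tcp [0.573  0.1775 0.2242] az 88.48 tilt 0.07 gap 0.0846
turn 0.0005 then shift [-0.1946 -0.0053  0.5635]
[-0.52055493 -0.36884316 -0.31817877]
tcp [0.5723 0.1772 0.2229] az 88.48 tilt 0.07 gap 0.0856
turn 0.0026 then shift [-0.4039  0.0037  0.0918]
```

View pics/f2.png

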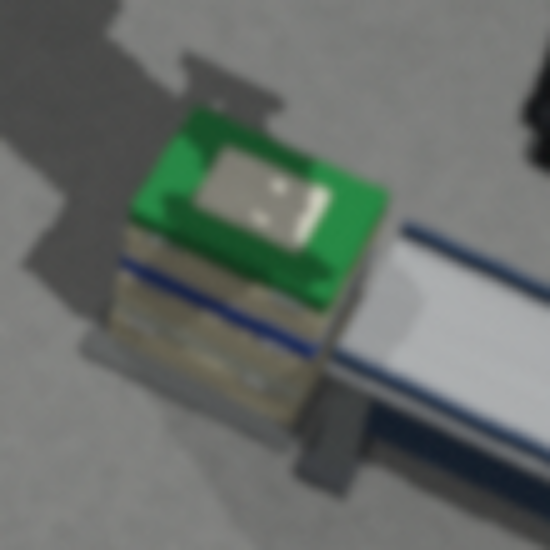

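The column is nearly flush; green is about 1 mm off in x. One light squeeze across the blue/green joint will square it.

>>> jog_arm([
  [[-0.134,0.001,0,0,0,0.0026,0],[-0.135,0.001,0,0,0,0,0],[-0.135,0.001,0,0,0,0,0],[0,0,0.09,0,0,0,0],[0,0,0,0,0,0,0],[0,0,0,0,0,0,0]],
])

```text
clock: 22.5
tcp_pos: [0.569, 0.0758, 0.1998]
orientation: [-0.001, 0.72, 0.694, -0.001]
wrist_force: [-0.6, -0.3, 0.2]
finger_gap: 0.0854
grip_force: 0.0
```

```bash
python3 -c "
from h import *
to(.5697,.0763,.050,88)"
```

```text
tcp [0.569  0.0758 0.1998] az 87.96 tilt 0.23 gap 0.0854
turn -0.0002 then shift [0.0021 0.0053 0.5992]
```

>>> jog_arm([
  [[0,0.003,0.1,0,0,0,0],[0,0,0.12,0,0,0,0],[0,0,0.12,0,0,0,0],[0,0,0.1,0,0,0,0],[0,0,0.08,0,0,0,0],[0,0,0.06,0,0,0,0],[0,0,0.02,0,0,0,0],[0,0,0,0,0,0,0],[0,0,0,0,0,0,60],[0,0,0,0,0,0,80],[0,0,0,0,0,0,90],[0,0,0,0,0,0,100],[0,0,0,0,0,0,100],[0,0,0,0,0,0,100],[0,0,0,0,0,0,100]],
], force=20)

```text
clock: 24.0
tcp_pos: [0.5714, 0.0757, 0.0527]
orientation: [0.0, 0.72, 0.694, 0.001]
wrist_force: [-4.4, 0.4, 6.5]
finger_gap: 0.0574
grip_force: 21.9
```

>>> jog_arm([
  [[0,0,0,0,0,0,60],[0,0,0,0,0,0,30],[0,0,0,0,0,0,0],[0,0,0,0,0,0,0],[0,0,0,0,0,0,0],[0,0,0,0,0,0,0],[0,0,-0.04,0,0,0,0],[0,0,-0.1,0,0,0,0],[0,0,-0.18,0,0,0,0],[0,0,-0.18,0,0,0,0],[0,0,-0.1,0,0,0,0],[0,-0.18,0,0,0,0,0],[0,-0.18,0,0,0,0,0],[0,-0.18,0,0,0,0,0],[0,0,0,0,0,0,0]],
])

```text
clock: 25.5
tcp_pos: [0.4293, 0.0807, 0.2015]
orientation: [-0.002, 0.719, 0.695, -0.002]
wrist_force: [-0.4, -0.6, 0.1]
finger_gap: 0.0855
grip_force: 0.0
```

```bash
python3 g.py .078 .106
```

```text
top green (array([571.7,  76.1]), 88.4, array([60.1, 86.2]))
scene green (array([575. ,  76.4]), 88.4, array([62.1, 83.9]))
tcp [0.4358 0.0804 0.2026] az 87.97 tilt 0.14 gap 0.0852
turn -0.0024 then shift [0.2094 0.5321 0.4784]
[0.51794421 0.18745475 1.21890783]
```

The squeeze sat 1–2 mm toward +x of the white box, so I repeat it once at the white/blue joint on the same line.

>>> jog_arm([
  [[0,0.18,0,0,0,0,0],[0,0.18,0,0,0,0,0],[0,0.18,0,0,0,0,0],[0,0,0,0,0,0,0],[0,0,0,0,0,0,0],[0,0,0.1,0,0,0,0],[0,0,0.14,0,0,0,0],[0,0,0,0,0,0,0],[0,0,0,0,0,0,0]],
])

```text
clock: 26.5
tcp_pos: [0.5702, 0.0755, 0.1421]
orientation: [-0.0, 0.72, 0.694, -0.0]
wrist_force: [0.8, -0.1, 0.4]
finger_gap: 0.0852
grip_force: 0.0
```

>>> jog_arm([
  [[0,0,-0.14,0,0,0,0],[0,0,-0.1,0,0,0,0],[0,-0.18,0,0,0,0,0],[0,-0.18,0,0,0,0,0],[0,-0.18,0,0,0,0,0],[0,-0.05,0,0,0,0,0],[0,0,0,0,0,0,0]],
])

```text
clock: 27.2
tcp_pos: [0.4231, 0.0809, 0.2041]
orientation: [0.002, 0.719, 0.695, 0.002]
wrist_force: [0.9, -0.5, 0.1]
finger_gap: 0.0855
grip_force: 0.0
```

```bash
python3 - <<'E'
from h import *
S=shot('scene'); save(S,'f3.png',(310,190,110,110),5)
a=cv2.imread('pics/f2.png');b=cv2.imread('pics/f3.png')
g=lambda im:cv2.cvtColor(im,cv2.COLOR_BGR2GRAY)
def match(a,b,x0,y0,w,h,r=20):
    t=a[y0:y0+h,x0:x0+w]; m=cv2.matchTemplate(b[y0-r:y0+h+r,x0-r:x0+w+r],t,cv2.TM_CCOEFF_NORMED)
    _,v,_,p=cv2.minMaxLoc(m); return p[0]-r,p[1]-r,round(v,3)
print('green shell/edge',match(a,b,115,200,120,50)); print('blue',match(a,b,115,250,210,60)); 
print('white base',match(a,b,95,310,200,110)); print('fixed lane',match(a,b,420,330,100,80))
# expected px (x5) for +1 mm in x at each height
for z in(.106,.07,.02): print(z,(proj(S,[.601,.076,z])-proj(S,[.600,.076,z]))*5)
# blue stripe per column: centre row in old/new
for n,im in(('old',a),('new',b)):
    H=cv2.cvtColor(im,cv2.COLOR_BGR2HSV); r=[]
    for x in range(150,300,30):
        k=np.nonzero((H[230:370,x,0]>105)&(H[230:370,x,0]<130)&(H[230:370,x,1]>110))[0]; r.append((round(k.mean()+230,1),len(k)) if len(k) else None)
    print(n,r)
E
```

```text
green shell/edge (1, 5, 0.815)
blue (5, 4, 0.836)
white base (0, 1, 0.983)
fixed lane (0, 0, 1.0)
0.106 [[-1.09113746  1.96340232]]
0.07 [[-1.06526118  1.93245117]]
0.02 [[-1.03120618  1.89003205]]
old [(np.float64(275.5), 10), (np.float64(289.5), 10), (np.float64(303.0), 7), (np.float64(319.0), 9), (np.float64(332.0), 9)]
new [(np.float64(275.5), 2), None, None, (np.float64(320.5), 6), (np.float64(333.5), 6)]
```

Blue and green moved about +2 mm in x relative to white. I squeeze them again with the gripper 1.8 mm further back.

>>> jog_arm([
  [[0,0.18,0,0,0,0,0],[0,0.18,0,0,0,0,0],[0,0.18,0,0,0,0,0],[0,0.044,0,0,0,0,0],[0,0,0,0,0,0,0],[0,0,0.12,0,0,0,0],[0,0,0.15,0,0,0,0],[0,0,0.15,0,0,0,0],[0,0,0.1,0,0,0,0],[0,0,0.08,0,0,0,0],[0,0,0,0,0,0,0],[0,0,0,0,0,0,0],[0,0,0,0,0,0,0]],
])

```text
clock: 28.55
tcp_pos: [0.5706, 0.0756, 0.0533]
orientation: [0.001, 0.72, 0.694, 0.001]
wrist_force: [-0.6, -0.1, -0.3]
finger_gap: 0.0852
grip_force: 0.0
```

```bash
python3 -c "
from h import *
for i in range(3): to(.5695,.0758,.0525,88)"
```

```text
tcp [0.5706 0.0756 0.0533] az 87.96 tilt 0.16 gap 0.0852
turn -0.0002 then shift [ 0.0008 -0.0044  0.003 ]
tcp [0.5706 0.0756 0.0533] az 87.96 tilt 0.16 gap 0.0852
turn -0.0002 then shift [ 0.0008 -0.0044  0.003 ]
tcp [0.5706 0.0756 0.0533] az 87.96 tilt 0.16 gap 0.0852
turn -0.0002 then shift [ 0.0008 -0.0044  0.003 ]
```

>>> jog_arm([
  [[0,-0.0044,0,0,0,0,0],[0,0,0,0,0,0,0],[0,0,0,0,0,0,0],[0,0,0,0,0,0,0],[0,0,0,0,0,0,0]],
])

```text
clock: 29.05
tcp_pos: [0.5685, 0.0755, 0.0515]
orientation: [0.0, 0.72, 0.694, 0.0]
wrist_force: [-0.4, -0.2, 1.0]
finger_gap: 0.0857
grip_force: 0.0
```

>>> jog_arm([
  [[0,0,0,0,0,0,60],[0,0,0,0,0,0,75],[0,0,0,0,0,0,80],[0,0,0,0,0,0,85],[0,0,0,0,0,0,90],[0,0,0,0,0,0,90],[0,0,0,0,0,0,90],[0,0,0,0,0,0,90]],
], force=20)

```text
clock: 29.85
tcp_pos: [0.5693, 0.0755, 0.0519]
orientation: [0.001, 0.72, 0.694, 0.001]
wrist_force: [3.5, -0.1, 3.0]
finger_gap: 0.0578
grip_force: 22.6
```

>>> jog_arm([
  [[0,0,0,0,0,0,60],[0,0,0,0,0,0,30],[0,0,0,0,0,0,0],[0,0,0,0,0,0,0],[0,0,0,0,0,0,0],[0,0,0,0,0,0,0],[0,0,-0.04,0,0,0,0],[0,0,-0.1,0,0,0,0],[0,0,-0.18,0,0,0,0],[0,0,-0.18,0,0,0,0],[0,0,-0.1,0,0,0,0],[0,-0.18,0,0,0,0,0],[0,-0.18,0,0,0,0,0],[0,-0.18,0,0,0,0,0],[0,-0.05,0,0,0,0,0],[0,0,0,0,0,0,0]],
])

```text
clock: 31.45
tcp_pos: [0.4197, 0.081, 0.2026]
orientation: [0.001, 0.719, 0.695, 0.001]
wrist_force: [0.7, -0.2, 0.6]
finger_gap: 0.0855
grip_force: 0.0
```

```bash
python3 g.py .078 .106; python3 - <<'E'
from h import *
S=shot('scene'); save(S,'f4.png',(310,190,110,110),5)
b=cv2.imread('pics/f4.png')
def match(a,b,x0,y0,w,h,r=20):
    t=a[y0:y0+h,x0:x0+w]; m=cv2.matchTemplate(b[y0-r:y0+h+r,x0-r:x0+w+r],t,cv2.TM_CCOEFF_NORMED)
    _,v,_,p=cv2.minMaxLoc(m); return p[0]-r,p[1]-r,round(v,3)
for n in('f2','f3'):
    a=cv2.imread(f'pics/{n}.png')
    print(n,'green',match(a,b,115,200,120,50),'blue',match(a,b,115,250,210,60),'white',match(a,b,95,310,200,110))
c=shot('top')
for t in('orange_box_center','bottle_center','slide_tray'): print(t,[np.round(d['uv']).tolist() for d in spotter.landmark_of(t,'top')][:2])
E
```

```text
top green (array([569.7,  76.2]), 88.0, array([59.8, 86.3]))
scene green (array([573.2,  76.5]), 88.2, array([62.1, 83.8]))
tcp [0.4225 0.0808 0.2024] az 87.95 tilt 0.18 gap 0.0857
turn -0.0025 then shift [0.2093 0.5849 0.4782]
[ 0.89807556 -0.03362407 -0.22414762]
f2 green (1, 0, 0.812) blue (6, 1, 0.84) white (0, 0, 0.986)
f3 green (2, -4, 0.999) blue (1, -3, 0.969) white (0, -1, 0.982)
orange_box_center []
bottle_center [[250.0, 141.0]]
slide_tray [[352.0, 165.0]]
```

```bash
python3 -c "
from workcell import ticket
print(ticket.hand_in())"
```

```text
the job is handed in; nothing more can be done
None
```

The job is handed in at about 31.5 s: blue is on white, green was slid off the lane onto blue without lifting, and the camera fits put the three boxes in one column, flush to about 1 mm; the spotter saw the bottle and tray unmoved but missed orange in its last look, and I viewed 11 pictures, one over the limit of 10.

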